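Refill the paint tray from the spring cake dispenser

ROBOT

A 6-joint arm with a two-finger parallel gripper is mounted at the origin on the work surface. World frame = base frame: x ahead of the robot, y to its left, z up, the work surface at z = 0. Lengths are in mm, angles in rad, forces in N, time in s.
With the tool pointing down it reaches from about 275 to 1000 mm from the base axis. Payload 8.4 kg.
Tool frame: the origin (TCP) lies midway between the tips of the shut fingers; the grasp point (between the pads) lies 19 mm behind it; z points along the fingers, y is the line along which they close (so a half turn about z gives the same grasp; the last joint's range is limited). The gripper opens to 85 mm and grips with 20 to 120 N. Pads are 22 mm wide; open, the fingers measure 114 mm over their backs; the gripper's body (76 mm by 85 mm) begins 54 mm behind the grasp point. The pads swing forward as they close: fully open they stand 13 mm farther back than shut.
Start: joints at [1.343, 0.353, 1.633, -0, 1.155, -0.002], TCP at [139.927, 609.137, 231.281] pointing down, gripper open.
Joint ranges: [-2.63, 2.63], [-0.92, 2.1], [0.06, 2.66], [-1.3, 4.44], [0, 2.69], [-3.02, 3.02]. Speed limits (rad/s): [2.22, 2.22, 2.79, 3.14, 3.14, 3.14].

INTERFACE

Orientations are given as [roll, pitch, yaw] about the fixed x, y, z axes, in that order (R = Rz(yaw) Ry(pitch) Rx(roll)).
In Python, from rig import r gives the robot as it stands.
- The arm moves only by the shell command python3 -m inch 'ROWS' [OPENING] [FORCE]. ROWS is JSON, a list that holds one entry, the list of rows, each a list of 6 numbers: the shift along the tool's x, y, z scaled (see below), then the turn, a rotation vector about the tool's x, y, z scaled (see below). In form: [[[tx, ty, tz, wx, wy, wz], ...]]. A call has 1 to 8 rows; each row is the pose to reach, as a shift and turn from the pose commanded when the call began, along the tool's axes at that moment, turning the shorter way round; what a row does not reach only later rows make up. The controller multiplies each number of a shift by 20 cm and each number of a turn by pi rad. A row lasts 1/12 s, in which the tool goes at most 41.7 mm and 7.16 degrees, less where a joint would pass 70% of its speed; a pose out of reach is approached as far as the arm can. A call with a number of a shift or a turn outside -1 to 1 is refused whole. A call with a gripper value outside its range is refused whole. OPENING is the gripper's target within -1 to 1 (fully open at 1, half-way at 0, shut at -1), set as the call begins (- or left out, the last holds). The fingers move at their own pace and stop on an object; FORCE is the grip in N (left out, the last holds). Time passes only in rows, so rows that repeat a pose let the fingers close. It gives the time, the measured TCP pose, the force, the opening and the grip force at its end, in the units of the state.
- r.sense(): the state, without advancing time (a new reading comes with each control period).
- r.grab_frame(name): name is "scene" or "top" or "wrist"; returns the picture (384x512x3 uint8, red, green, blue); there is no depth.
- r.camera_info(name): a dict with "K" (3x3 intrinsics, pixels), "rvec" (rotation vector, rad) and "tvec" (3), from world to camera coordinates, as OpenCV has them; the wrist camera has in their place "mount" (4x4, takes a point from camera to tool coordinates, whose origin is the TCP and whose axes are the flange's). Camera axes: x right, y down, z forward; pixel columns grow to the right and rows downward; lengths in mm; the calibration is good to about 2 mm. A picture is of the moment at which its call begins: read the wrist's pose just before it. camera_info takes no time and is no camera call.
- r.sign_off(): hands the job in; it is judged then, once.
The state is a dict: "clock": time; "qpos": joint angles; "qvel": joint speeds; "joint_efforts": joint torques, N m; "eef_pos": TCP position; "tcp_rot": TCP orientation; "contact_force": force on the tool from outside, world axes, zero at the start; "wrist_torque": the same for the moment, N m; "opening": opening from 0.0 (shut) to 1.0 (fully open); "grasp_force": force on a finger pad.
Only numpy, scipy, OpenCV 4.12 (cv2) and the standard library are available. Lean on these libraries where they do the work, as an engineer would, in place of code of your own. Each camera call takes 0.05 s, during which the arm holds its last target. There are 200 camera calls.

TASK

The paint tray is missing its magenta. Take the top cake of magenta paint out of its spring dispenser, so that the next magenta cake rises into its place, and set it down gently, flat in the empty well of the white paint tray (set it down, do not drop it). Leave the cakes in the blue dispenser alone.

Things in the scene. Friction and masses are not known exactly. Their poses are not given: they have to be found in the camera images.
- magenta_top_center (a point): Centre (half-way up) of the top magenta paint cake: a hard upright disc, 56 mm across, 24 mm high, 0.08 kg, with a pink band. It is the uppermost of three loose cakes in a fixed dispenser with four 6 mm guide rods, on a 32.5 mm radius, at 45 degrees between this frame's x and y. The rods end 2 mm below this point; fingers closing along x or y pass between them. z is up.
- magenta_next_center (a point): Centre of the second magenta cake, same size, directly under the top one, loose. It starts about 81 mm above the table. The stack rests on a soft spring lift (33 N/m) in an aluminium pot 78 mm across and 42 mm high: pressing lowers it, and when the top cake is lifted straight up this one rises about 24 mm into its place.
- empty_well (a point): Centre of the floor of the empty square well, 80 mm wide and 6 mm deep, in the fixed white paint tray (92 x 178 mm, rim 12 mm above the table). z is up, y runs along the tray's long side. The other well, 86 mm away towards -y, holds a loose yellow cake of the same size; fingers closing along x stay clear of it.
- blue_top_center (a point): Centre (half-way up) of the top blue cake, same size, in a second dispenser of the same kind with three blue cakes; to be left alone. Either dispenser may stand on either side of the tray.
Things that resemble listed ones, but are neither listed nor needed, are in the scene too. What is shaped like the part that bears magenta_top_center but green or turquoise is not meant.

How it is judged:
By the outcome, as a careful person would: the job done as asked, in the order asked, and still so for the second after the job is handed in, with the robot touching nothing.
It also fails if it takes over 40 s, if anything falls off the work surface, if the arm or the gripper's body presses on something with over 40 N, if the wrist force passes 120 N, or if a joint passes its speed limit or range.

## Working session

There is one attempt and no reset: what is moved stays moved. The work goes in short steps, Python scripts to look and compute and a shell command to move; the robot and the scene stay as the last step left them, time stands still between calls to the robot, and variables do not carry over. Pictures are saved under pics/ and viewed, at most 10 in all, crops included, and the job is handed in when it is done.

```bash
mkdir -p pics; ls; python3 - <<'E'
from rig import r
import cv2,numpy as np
s=r.sense();print(s)
for n in("scene","top","wrist"):
    im=r.grab_frame(n);cv2.imwrite(f"pics/{n}0.png",im[:,:,::-1]);print(n,r.camera_info(n))
a=[cv2.imread(f"pics/{n}0.png") for n in("scene","top")]
cv2.imwrite("pics/both0.png",cv2.resize(np.vstack(a),(512,768))[:, :])
E
```

```text
pics
{'clock': 0.0, 'qpos': array([ 1.34259645e+00,  3.53675598e-01,  1.63416626e+00, -1.11607282e-05,
        1.15517289e+00, -2.41395537e-03]), 'qvel': array([-5.87233128e-04,  3.70260612e-04,  1.20361509e-03, -4.19273486e-05,
        9.11817130e-04, -1.09735671e-03]), 'joint_efforts': array([ 2.10513746e-03, -6.05243683e+01, -3.42061722e+01,  1.42768804e-04,
        9.42763902e-03, -1.89145629e-05]), 'eef_pos': array([139.82180651, 608.65863925, 230.53078257]), 'tcp_rot': array([-3.14017054e+00,  6.77123704e-06,  2.91581125e+00]), 'contact_force': array([ 0.34366263,  0.4746906 , -0.32537479]), 'wrist_torque': array([-0.02058657,  0.00391407, -0.02160679]), 'grasp_force': 0.0, 'opening': 0.9973929575271826}
scene {'K': array([[423.44544731,   0.        , 250.54663094],
       [  0.        , 423.44544731, 194.76859559],
       [  0.        ,   0.        ,   1.        ]]), 'rvec': array([ 1.22658495,  2.10545816, -1.06763538]), 'tvec': array([ 304.64869045, -165.84458859, 1440.19201772])}
top {'K': array([[396.74356791,   0.        , 258.9914674 ],
       [  0.        , 396.74356791, 187.7975095 ],
       [  0.        ,   0.        ,   1.        ]]), 'rvec': array([ 2.1680708 , -2.10158183,  0.21609745]), 'tvec': array([-62.54451327, 510.5246493 , 924.8467347 ])}
wrist {'K': array([[329.85860288,   0.        , 253.3084192 ],
       [  0.        , 329.85860288, 188.1615103 ],
       [  0.        ,   0.        ,   1.        ]]), 'mount': array([[ 7.17778133e-05, -9.61629669e-01, -2.74350825e-01,
         6.93839197e+01],
       [ 9.99999795e-01, -1.05481847e-04,  6.31353202e-04,
         1.65675025e-01],
       [-6.36067002e-04, -2.74350814e-01,  9.61629464e-01,
        -1.42824834e+02],
       [ 0.00000000e+00,  0.00000000e+00,  0.00000000e+00,
         1.00000000e+00]])}
```

View pics/scene0.png

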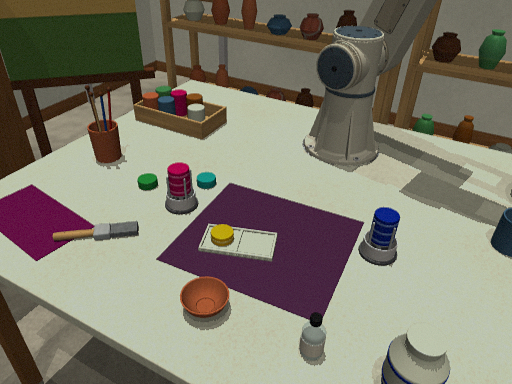

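View pics/top0.png

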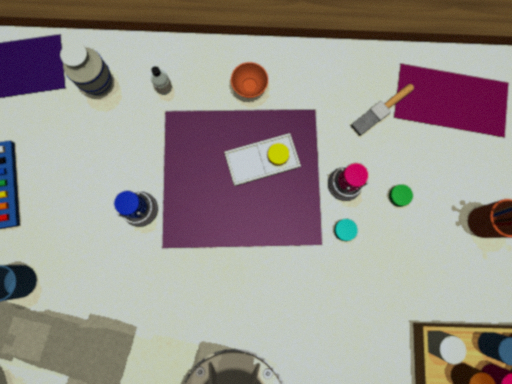

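The scene view shows the magenta dispenser at (179,185), the tray at (238,242) with yellow in its left well, and blue at (382,235). In the top view the magenta cake is at (356,175), the empty well near (245,165) and the yellow cake at (278,154). The green and turquoise discs beside them are decoys.

```bash
cat > h.py <<'E'
from rig import r
import cv2,numpy as np
from scipy.spatial.transform import Rotation as R
def cam(n,s=None):
    c=r.camera_info(n)
    if n!="wrist":
        Rm=cv2.Rodrigues(c["rvec"])[0]; return c["K"],Rm.T,-Rm.T@c["tvec"]
    T=R.from_euler("xyz",s["tcp_rot"]).as_matrix(); M=c["mount"]
    return c["K"],T@M[:3,:3],T@M[:3,3]+s["eef_pos"]
def ray(C,uv,z):
    K,A,o=C; d=A@np.linalg.inv(K)@np.array([uv[0],uv[1],1.]); return o+d*(z-o[2])/d[2]
def proj(C,p):
    K,A,o=C; q=K@A.T@(np.asarray(p)-o); return q[:2]/q[2]
def blob(m):
    cs=cv2.findContours(m.astype(np.uint8),cv2.RETR_EXTERNAL,cv2.CHAIN_APPROX_NONE)[0]
    return sorted(cs,key=cv2.contourArea)[::-1]
def rows(s,pos,yaw):
    T=R.from_euler("xyz",s["tcp_rot"]); d=T.inv().apply(np.array(pos)-s["eef_pos"])
    w=(T.inv()*R.from_euler("xyz",[np.pi,0,yaw])).as_rotvec()
    return np.round(d/200,3),np.round(w/np.pi,4)
E
python3 - <<'E'
from h import *
im=cv2.imread("pics/top0.png");h=cv2.cvtColor(im,cv2.COLOR_BGR2HSV).astype(int);C=cam("top")
H,S,V=h[...,0],h[...,1],h[...,2]
def show(n,m,z):
    for c in blob(m)[:2]:
        (u,v),rad=cv2.minEnclosingCircle(c);p=ray(C,(u,v),z)
        print(n,cv2.contourArea(c),(u,v),rad,p,np.linalg.norm(ray(C,(u+rad,v),z)-p))
print(h[175,356],h[185,352])
roi=np.zeros_like(H,bool);roi[150:215,320:380]=1
show("mag",roi&(abs(H-168)<10)&(S>180)&(V>180),117)
show("yel",(abs(H-29)<6)&(S>180)&(V>170),36)
roi=np.zeros_like(H,bool);roi[115:200,210:310]=1
m=roi&(((S<60)&(V>120))|((abs(H-29)<8)&(S>100)))
c=blob(m)[0];rc=cv2.minAreaRect(c);print(rc)
b=np.array([ray(C,p,12) for p in cv2.boxPoints(rc)]);print(b,b.mean(0),np.linalg.norm(b-np.roll(b,1,0),axis=1))
E
```

```text
[166 247 199] [167 227 136]
mag 335.0 (356.2096862792969, 174.2096710205078) 11.107673645019531 [ 538.53187487 -267.880346    117.        ] 25.7010355851673
yel 284.0 (278.0, 153.5) 10.30786418914795 [603.77059184 -92.17212599  36.        ] 26.04388134389244
yel 12.5 (1.6538461446762085, 194.11538696289062) 2.5074872970581055 [477.81812849 579.21957318  36.        ] 6.018954448303313
((262.15093994140625, 158.52830505371094), (35.988460540771484, 70.05387878417969), 74.05460357666016)
[[ 612.51096201   47.02365713   12.        ]
 [ 670.70700419 -126.20684912   12.        ]
 [ 578.71884629 -153.02648825   12.        ]
 [ 522.59990081   17.87402677   12.        ]] [596.13417833 -53.58391337  12.        ] [ 94.51825156 182.7445967   95.81813104 179.87863152]
```

```bash
python3 -m inch '[[[-0.73,-0.955,0,0,0,0],[-0.73,-0.955,0,0,0,0],[-0.73,-0.955,0,0,0,0],[-0.73,-0.955,0,0,0,0],[-0.73,-0.955,0,0,0,0],[-0.73,-0.955,0,0,0,0]]]' 1 20
python3 -m inch '[[[-0.73,-0.955,0,0,0,0],[-0.73,-0.955,0,0,0,0],[-0.73,-0.955,0,0,0,0],[-0.73,-0.955,0,0,0,0],[-0.73,-0.955,0,0,0,0],[-0.73,-0.955,0,0,0,0]]]'
python3 -m inch '[[[-0.73,-0.955,0,0,0,0],[-0.73,-0.955,0,0,0,0],[-0.73,-0.955,0,0,0,0],[-0.73,-0.955,0,0,0,0],[-0.73,-0.955,0,0,0,0],[-0.73,-0.955,0,0,0,0]]]'
python3 -m inch '[[[-0.73,-0.955,0,0,0,0.325],[-0.73,-0.955,0,0,0,0.325],[-0.73,-0.955,0,0,0,0.325],[-0.73,-0.955,0,0,0,0.325],[-0.73,-0.955,0,0,0,0.325],[-0.73,-0.955,0,0,0,0.325],[-0.73,-0.955,0,0,0,0.325],[-0.73,-0.955,0,0,0,0.325]]]'
python3 - <<'E'
from h import *
s=r.sense();print(s["clock"],s["eef_pos"],s["tcp_rot"],s["qpos"])
im=r.grab_frame("wrist");np.save("w1.npy",{"s":s,"im":im},allow_pickle=True);cv2.imwrite("pics/w1.png",im[:,:,::-1])
E
```

```text
clock: 0.65
eef_pos: [239.8, 387.4, 231.0]
tcp_rot: [-3.14, 0.0, 2.916]
contact_force: [0.1, 0.2, -1.1]
opening: 0.998
grasp_force: 0.0
clock: 1.15
eef_pos: [339.3, 168.9, 231.4]
tcp_rot: [-3.141, 0.001, 2.916]
contact_force: [0.7, -0.3, -0.0]
opening: 1.004
grasp_force: 0.0
clock: 1.65
eef_pos: [439.3, -50.3, 231.4]
tcp_rot: [-3.141, 0.001, 2.915]
contact_force: [-0.0, 1.8, 0.6]
opening: 0.997
grasp_force: 0.0
clock: 2.32
eef_pos: [538.3, -268.2, 230.5]
tcp_rot: [-3.141, -0.0, 1.907]
contact_force: [-0.1, 0.5, -0.7]
opening: 1.002
grasp_force: 0.0
2.3167 [ 538.28855405 -268.15105552  230.48440513] [-3.14103862e+00 -4.75103780e-04  1.90719784e+00] [-4.64626381e-01  3.17724315e-01  1.68601141e+00 -7.39795545e-05
  1.13858367e+00 -8.00997011e-01]
```

View pics/w1.png

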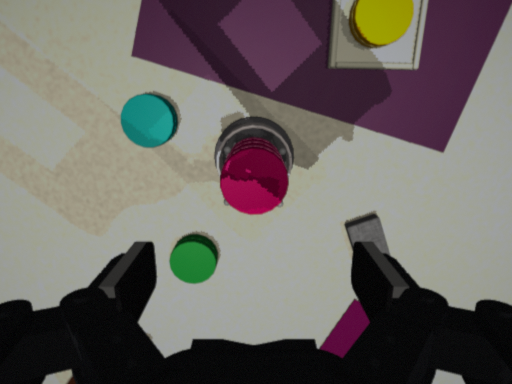

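The wrist view shows the magenta top face centred near (254,180), with the pot behind it. Possible rod ends show at (228,203) and (281,203). I'll enlarge this area.

```bash
python3 - <<'E'
from h import *
d=np.load("w1.npy",allow_pickle=True).item();s,im=d["s"],d["im"][:,:,::-1]
C=cam("wrist",s);h=cv2.cvtColor(im.copy(),cv2.COLOR_BGR2HSV).astype(int)
m=(abs(h[...,0]-167)<10)&(h[...,1]>170)&(h[...,2]>80);m[:, :200]=0;m[:,310:]=0;m[230:]=0
m[:151]=0
c=blob(m)[0];e=cv2.fitEllipse(cv2.convexHull(c));print(e,cv2.boundingRect(c),ray(C,e[0],117),proj(C,[538.5,-268,117]))
# lower arc fit of the top face
p=c[:,0];lo=p[p[:,1]>180].astype(float);P=np.array([ray(C,q,117)[:2] for q in lo])
A=np.c_[2*P,np.ones(len(P))];x=np.linalg.lstsq(A,(P**2).sum(1),rcond=None)[0];print("circ",x[:2],np.sqrt(x[2]+x[:2]@x[:2]))
cv2.imwrite("pics/w1c.png",cv2.resize(im[110:225,200:310],None,fx=5,fy=5,interpolation=cv2.INTER_CUBIC))
E
```

```text
((253.69190979003906, 180.7174530029297), (65.44368743896484, 67.23800659179688), 88.18788146972656) (221, 151, 67, 63) [ 537.88879463 -265.20674075  117.        ] [253.2619245  184.13016085]
circ [ 538.21903638 -266.31175842] 26.508657300161264
```

View pics/w1c.png

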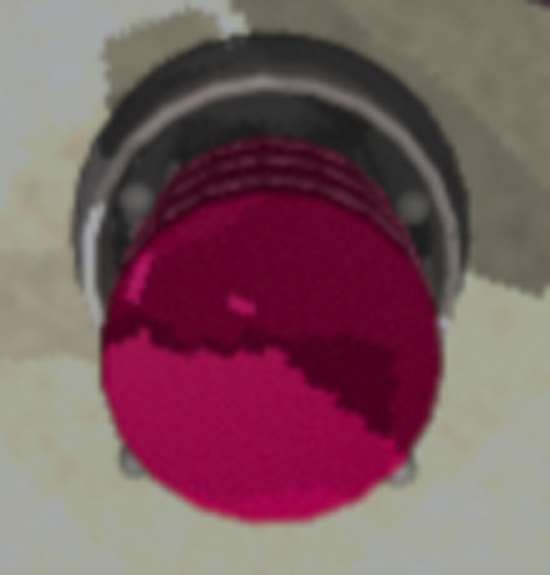

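Rod ends are visible at crop positions (135,200), (413,207), (130,460) and (402,468).

```bash
python3 - <<'E'
from h import *
d=np.load("w1.npy",allow_pickle=True).item();s=d["s"];C=cam("wrist",s)
P=np.array([ray(C,(200+u/5,110+v/5),103)[:2] for u,v in [(135,200),(413,207),(402,468),(130,460)]])
print(P,P.mean(0))
for a,b in[(0,1),(3,2),(1,2),(0,3)]:
    q=P[b]-P[a];print(np.linalg.norm(q),np.degrees(np.arctan2(q[1],q[0])))
y=s["tcp_rot"][2];print("tool y ang",np.degrees(np.arctan2(-np.cos(y),np.sin(y))))
E
```

```text
[[ 509.66674345 -251.2066015 ]
 [ 553.37000713 -237.14966492]
 [ 567.61496537 -280.28838788]
 [ 522.82558662 -294.42177265]] [ 538.36932564 -265.76660674]
45.90830777045212 17.83012784886008
46.966381740818306 17.51320293404514
45.42981679487639 -71.72611588598933
45.17417593474356 -73.06472157499186
tool y ang 19.274386801929328
```

```bash
python3 -m inch '[[[0.01,0.004,0.1,0,0,0.009],[0.01,0.004,0.25,0,0,0.009],[0.01,0.004,0.4,0,0,0.009],[0.01,0.004,0.52,0,0,0.009],[0.01,0.004,0.61,0,0,0.009],[0.01,0.004,0.66,0,0,0.009],[0.01,0.004,0.677,0,0,0.009],[0.01,0.004,0.677,0,0,0.009]]]' 1 30
python3 -m inch '[[[0,0,0,0,0,0],[0,0,0,0,0,0],[0,0,0,0,0,0],[0,0,0,0,0,0],[0,0,0,0,0,0],[0,0,0,0,0,0],[0,0,0,0,0,0],[0,0,0,0,0,0]]]' -1 30
python3 - <<'E'
from h import *
s=r.sense();print(s["clock"],s["eef_pos"],s["opening"],s["grasp_force"],s["contact_force"])
im=r.grab_frame("wrist");cv2.imwrite("pics/w2.png",im[:,:,::-1])
im=r.grab_frame("scene");cv2.imwrite("pics/s2.png",cv2.resize(im[120:250,120:250,::-1],None,fx=4,fy=4))
E
```

```text
clock: 3.03
eef_pos: [537.9, -263.8, 95.5]
tcp_rot: [-3.141, -0.001, 1.889]
contact_force: [0.5, -0.5, -0.6]
opening: 1.0
grasp_force: 0.0
clock: 3.7
eef_pos: [538.2, -264.1, 96.0]
tcp_rot: [3.141, 0.0, 1.887]
contact_force: [0.5, 0.5, 0.1]
opening: 0.639
grasp_force: 34.4
3.7 [ 538.18724956 -264.11123795   95.96221122] 0.6387661295961803 34.4265353679657 [0.49389576 0.45264632 0.08538998]
```

View pics/s2.png

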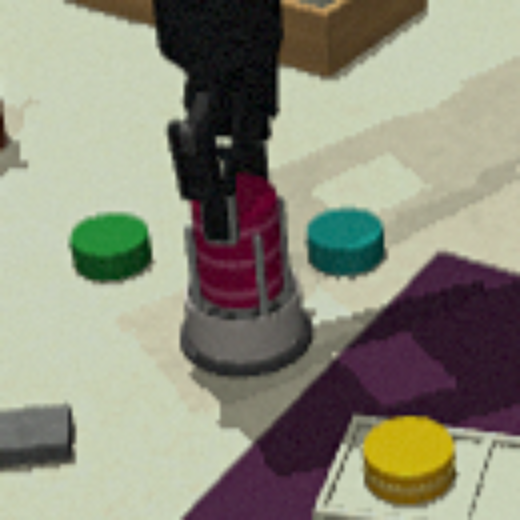

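The scene crop shows the fingers around the top cake, with the near fingertip at crop (220,240). I'll check that against the projected cake heights.

```bash
python3 - <<'E'
from h import *
C=cam("scene");d=np.array([.953,.304,0])
for off in(28,36):
  for z in(117,105,101,97,93): print(off,z,(proj(C,np.array([538.3,-265.8,z])+off*d)-120)*4)
E
```

```text
28 117 [216.68268218 215.09097101]
28 105 [218.34366796 231.01471995]
28 101 [218.89253526 236.27667057]
28 97 [219.43903115 241.51588658]
28 93 [219.98317096 246.73251501]
36 117 [212.32685569 221.84985406]
36 105 [214.02630777 237.82468432]
36 101 [214.58785682 243.10323911]
36 97 [215.14696521 248.3588516 ]
36 93 [215.70364879 253.59167105]
```

```bash
python3 -m inch '[[[0,0,0,0,0,0],[0,0,0,0,0,0],[0,0,0,0,0,0],[-0.008,0,-0.01,0,0,0],[-0.008,0,-0.018,0,0,0],[-0.008,0,-0.018,0,0,0]]]' 0.7 30
python3 -m inch '[[[0,0,0,0,0,0],[0,0,0,0,0,0],[0,0,0,0,0,0],[0,0,0,0,0,0],[0,0,0,0,0,0],[0,0,0,0,0,0],[0,0,0,0,0,0]]]' -1 30
python3 -m inch '[[[0,0,-0.01,0,0,0],[0,0,-0.025,0,0,0],[0,0,-0.045,0,0,0],[0,0,-0.07,0,0,0],[0,0,-0.1,0,0,0],[0,0,-0.14,0,0,0],[0,0,-0.18,0,0,0],[0,0,-0.2,0,0,0]]]'
python3 -m inch '[[[0,0,-0.05,0,0,0],[0,0,-0.1,0,0,0],[0,0,-0.16,0,0,0],[0,0,-0.22,0,0,0],[0,0,-0.27,0,0,0],[0,0,-0.29,0,0,0],[0,0,-0.3,0,0,0]]]'
python3 - <<'E'
from h import *
s=r.sense();print(s["eef_pos"],s["tcp_rot"],s["opening"],s["grasp_force"],s["contact_force"])
im=r.grab_frame("wrist");cv2.imwrite("pics/w3.png",im[:,:,::-1])
im2=r.grab_frame("scene");a=cv2.resize(im2[70:250,90:290,::-1],(427,384));cv2.imwrite("pics/s3.png",cv2.resize(np.hstack([im[:,:,::-1],a]),(796,325)))
E
```

```text
clock: 4.3
eef_pos: [538.9, -265.8, 99.9]
tcp_rot: [3.141, 0.0, 1.887]
contact_force: [0.6, -0.5, -0.4]
opening: 0.85
grasp_force: 0.0
clock: 4.88
eef_pos: [538.6, -265.6, 99.4]
tcp_rot: [-3.142, -0.0, 1.888]
contact_force: [0.3, -0.3, 0.3]
opening: 0.642
grasp_force: 33.3
clock: 5.55
eef_pos: [539.2, -265.9, 141.1]
tcp_rot: [3.14, 0.001, 1.888]
contact_force: [0.5, 0.0, -0.6]
opening: 0.638
grasp_force: 33.3
clock: 6.13
eef_pos: [539.1, -265.8, 200.8]
tcp_rot: [3.14, 0.001, 1.887]
contact_force: [0.1, -0.4, -0.7]
opening: 0.637
grasp_force: 33.3
[ 539.09807254 -265.84897438  200.79795093] [3.14034200e+00 1.25244913e-03 1.88745923e+00] 0.6372644984253025 33.27806890010834 [ 0.09079623 -0.40691579 -0.74804857]
```

View pics/s3.png

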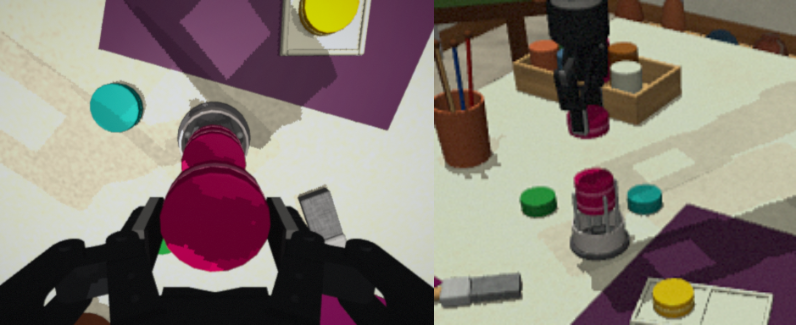

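The cake is held level and the next magenta cake has risen into its place. I'll move short of the well and look at the tray.

```bash
python3 -c "
from h import *
print(rows(r.sense(),[601,-70,200],1.887))"
```

```text
(array([ 0.832,  0.601, -0.001]), array([0.0001, 0.0001, 0.0002]))
```

```bash
python3 -m inch '[[[0.05,0.04,0,0,0,0],[0.17,0.12,0,0,0,0],[0.32,0.23,0,0,0,0],[0.48,0.35,0,0,0,0],[0.63,0.455,0,0,0,0],[0.75,0.54,0,0,0,0],[0.81,0.585,0,0,0,0],[0.832,0.6,0,0,0,0]]]'
python3 -m inch '[[[0,0,0,0,0,0],[0,0,0,0,0,0]]]'
python3 - <<'E'
from h import *
s=r.sense();print(s["eef_pos"],s["tcp_rot"])
im=r.grab_frame("wrist");np.save("w4.npy",{"s":s,"im":im},allow_pickle=True);cv2.imwrite("pics/w4.png",im[:,:,::-1])
C=cam("wrist",s)
for p in[(582.5,-12.8,12),(596,-53.6,12)]: print(proj(C,p))
E
```

```text
clock: 6.9
eef_pos: [601.1, -67.3, 198.8]
tcp_rot: [-3.141, -0.001, 1.89]
contact_force: [-0.4, 0.4, -0.4]
opening: 0.644
grasp_force: 33.3
clock: 7.07
eef_pos: [600.4, -70.8, 199.1]
tcp_rot: [-3.141, 0.0, 1.888]
contact_force: [-0.6, -1.2, -0.6]
opening: 0.638
grasp_force: 33.3
[600.38506769 -70.76035002 199.09190449] [-3.14059247e+00  1.23519039e-04  1.88772581e+00]
[254.24235363 103.84122648]
[254.31785125 147.95868084]
```

View pics/w4.png

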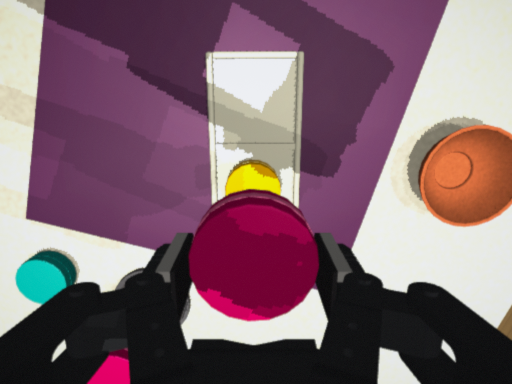

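The tray's far corners are at about (207,52) and (303,52). The divider is at row 143, and the yellow cake is in the near well.

```bash
python3 - <<'E'
from h import *
d=np.load("w4.npy",allow_pickle=True).item();s,im=d["s"],d["im"];C=cam("wrist",s)
h=cv2.cvtColor(im,cv2.COLOR_RGB2HSV);w=(h[...,1]<60)&(h[...,2]>90)
w=cv2.morphologyEx(w.astype(np.uint8),cv2.MORPH_CLOSE,np.ones((3,3)))
L,Rr=[],[]
for v in range(62,175,3):
    c=np.where(w[v,190:330])[0]+190
    L.append(ray(C,(c.min()-.5,v),12)[:2]);Rr.append(ray(C,(c.max()+.5,v),12)[:2])
T=np.array([ray(C,(u,np.where(w[30:100,u])[0].min()+29.5),12)[:2] for u in range(216,296,4)])
f=lambda P:cv2.fitLine(np.array(P,np.float32),cv2.DIST_HUBER,0,.01,.01).ravel()
l,q,t=f(L),f(Rr),f(T)
for x in(l,q,t):print(np.degrees(np.arctan2(x[1],x[0])),x[2:])
u=l[:2]+q[:2] if l[:2]@q[:2]>0 else l[:2]-q[:2];u/=np.linalg.norm(u);u*=np.sign(u[1]);n=np.array([u[1],-u[0]])
a=(l[2:]@n,q[2:]@n);print("width",abs(a[0]-a[1]))
top=t[2:]@u;dv=ray(C,(256,143),12)[:2]@u;print("end-div",top-dv)
wc=n*(a[0]+a[1])/2+u*(top-46);print("well",wc, "div-based",n*(a[0]+a[1])/2+u*(dv+43),"u",u)
for z in(110,60): print(rows(s,[*wc,z],s["tcp_rot"][2]))
# held cake centre
m=(abs(h[...,0].astype(int)-167)<10)&(h[...,1]>170)&(h[...,2]>50);m[:185]=0;m[330:]=0;m[:,:186]=0;m[:,325:]=0
c=blob(m)[0][:,0];P=np.array([ray(C,p,s["eef_pos"][2]+17.5)[:2] for p in c if p[1]>265])
A=np.c_[2*P,np.ones(len(P))];x=np.linalg.lstsq(A,(P**2).sum(1),rcond=None)[0];print("held",x[:2]-s["eef_pos"][:2],np.sqrt(x[2]+x[:2]@x[:2]))
E
```

```text
-71.74825 [543.2107   -40.239998]
-71.8011 [631.04376  -11.418993]
18.156757 [567.2712    32.773994]
width 92.440765
end-div 86.04006238552918
well [582.1627    -10.7521515] div-based [581.23698315  -7.94070869] u [-0.31275466  0.949834  ]
(array([0.314, 0.007, 0.445]), array([-0.0003,  0.    , -0.    ]))
(array([0.314, 0.008, 0.695]), array([-0.0003,  0.    , -0.    ]))
held [0.09828775 0.64316755] 27.28851012576725
```

```bash
python3 -m inch '[[[0.05,0.001,0.03,0,0,0],[0.14,0.003,0.09,0,0,0],[0.23,0.005,0.2,0,0,0],[0.29,0.007,0.34,0,0,0],[0.313,0.007,0.48,0,0,0],[0.313,0.007,0.6,0,0,0],[0.313,0.007,0.68,0,0,0],[0.313,0.007,0.74,0,0,0]]]'
python3 -m inch '[[[0,0,0.04,0,0,0],[0,0,0.065,0,0,0],[0,0,0.085,0,0,0],[0,0,0.1,0,0,0],[0,0,0.11,0,0,0],[0,0,0.115,0,0,0],[0,0,0.115,0,0,0]]]'
```

```text
clock: 7.78
eef_pos: [581.1, -10.6, 49.4]
tcp_rot: [-3.139, -0.001, 1.886]
contact_force: [-0.6, 0.7, -1.2]
opening: 0.641
grasp_force: 33.3
clock: 8.37
eef_pos: [582.9, -10.2, 28.8]
tcp_rot: [3.141, 0.0, 1.888]
contact_force: [0.2, 0.0, -1.4]
opening: 0.642
grasp_force: 33.3
```

```bash
python3 -m inch '[[[0,0,0.015,0,0,0],[0,0,0.03,0,0,0],[0,0,0.045,0,0,0],[0,0,0.055,0,0,0],[0,0,0.062,0,0,0],[0,0,0.066,0,0,0],[0,0,0.068,0,0,0],[0,0,0.068,0,0,0]]]'
python3 -m inch '[[[0,0,0.003,0,0,0],[0,0,0.006,0,0,0],[0,0,0.008,0,0,0],[0,0,0.008,0,0,0]]]'
```

```text
clock: 9.03
eef_pos: [582.6, -10.1, 14.8]
tcp_rot: [-3.141, -0.0, 1.888]
contact_force: [-0.0, 0.5, -0.1]
opening: 0.641
grasp_force: 33.3
clock: 9.37
eef_pos: [582.6, -10.2, 13.3]
tcp_rot: [-3.142, 0.0, 1.888]
contact_force: [0.5, 0.1, -1.6]
opening: 0.642
grasp_force: 33.3
```

```bash
python3 -m inch '[[[0,0,0.002,0,0,0],[0,0,0.004,0,0,0],[0,0,0.004,0,0,0],[0,0,0.004,0,0,0]]]'
python3 -m inch '[[[0,0,0.002,0,0,0],[0,0,0.004,0,0,0],[0,0,0.004,0,0,0],[0,0,0.004,0,0,0]]]'
```

```text
clock: 9.7
eef_pos: [582.7, -10.2, 12.5]
tcp_rot: [-3.142, 0.0, 1.888]
contact_force: [-0.6, 0.6, -1.0]
opening: 0.642
grasp_force: 33.3
clock: 10.03
eef_pos: [582.7, -10.2, 11.7]
tcp_rot: [3.142, 0.0, 1.888]
contact_force: [-0.4, 0.8, 1.5]
opening: 0.644
grasp_force: 33.4
```

```bash
python3 -m inch '[[[0,0,0.001,0,0,0],[0,0,0.002,0,0,0],[0,0,0.002,0,0,0]]]'
python3 -m inch '[[[0,0,0.001,0,0,0],[0,0,0.002,0,0,0],[0,0,0.002,0,0,0]]]'
```

```text
clock: 10.28
eef_pos: [582.7, -10.2, 11.7]
tcp_rot: [3.142, 0.0, 1.887]
contact_force: [-2.1, -0.6, 5.5]
opening: 0.638
grasp_force: 33.8
clock: 10.53
eef_pos: [582.7, -10.1, 11.7]
tcp_rot: [3.141, 0.0, 1.888]
contact_force: [-2.9, 0.1, 11.0]
opening: 0.644
grasp_force: 34.3
```

```bash
python3 -m inch '[[[0,0,-0.001,0,0,0],[0,0,-0.003,0,0,0],[0,0,-0.003,0,0,0]]]'
python3 -m inch '[[[0,0,0,0,0,0],[0,0,0,0,0,0],[0,0,0,0,0,0],[0,0,0,0,0,0]]]' 0.8 20
python3 -m inch '[[[0,0,-0.02,0,0,0],[0,0,-0.05,0,0,0],[0,0,-0.1,0,0,0],[0,0,-0.17,0,0,0],[0,0,-0.27,0,0,0],[0,0,-0.38,0,0,0],[0,0,-0.46,0,0,0],[0,0,-0.5,0,0,0]]]'
python3 -m inch '[[[-0.04,0,-0.05,0,0,0],[-0.12,0,-0.12,0,0,0],[-0.2,0,-0.2,0,0,0],[-0.27,0,-0.28,0,0,0],[-0.33,0,-0.34,0,0,0],[-0.35,0,-0.38,0,0,0],[-0.35,0,-0.38,0,0,0],[-0.35,0,-0.38,0,0,0]]]'
python3 - <<'E'
from h import *
im=r.grab_frame("wrist")[:,:,::-1]
im2=r.grab_frame("scene");a=cv2.resize(im2[130:280,130:290,::-1],(410,384));cv2.imwrite("pics/f.png",cv2.resize(np.hstack([im,a]),(798,332)))
E
```

```text
clock: 10.78
eef_pos: [582.7, -10.2, 11.7]
tcp_rot: [3.141, 0.0, 1.887]
contact_force: [-1.1, -0.4, 5.3]
opening: 0.64
grasp_force: 33.6
clock: 11.12
eef_pos: [582.6, -10.2, 11.3]
tcp_rot: [-3.141, -0.0, 1.888]
contact_force: [-0.3, 0.8, -0.0]
opening: 0.897
grasp_force: 0.0
clock: 11.78
eef_pos: [584.1, -10.2, 114.7]
tcp_rot: [3.138, 0.001, 1.887]
contact_force: [1.3, -0.8, 0.3]
opening: 0.903
grasp_force: 0.0
clock: 12.45
eef_pos: [604.2, -76.7, 187.2]
tcp_rot: [-3.141, -0.0, 1.887]
contact_force: [-0.3, 0.1, -0.7]
opening: 0.9
grasp_force: 0.0
```

View pics/f.png

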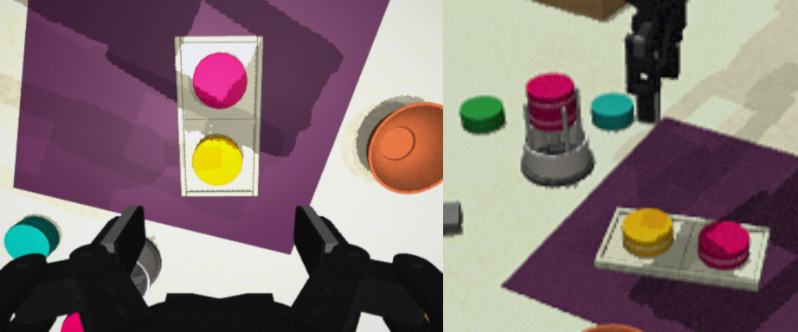

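The magenta cake lies flat and centred in its well at about (220,80), with yellow undisturbed. The next magenta cake stands in its place in the dispenser, and the arm is clear of everything.

```bash
python3 -c "
from rig import r
print(r.sign_off())"
```

```text
the job is handed in; nothing more can be done
None
```

The top magenta cake is set down flat in the tray's empty well, the next magenta cake has risen into its place, the blue dispenser was left alone, and I handed the job in at about 12.5 s on the robot's clock.

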